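# Make up a hand-breaking kit and a ring-mill kit

### The arm

A 6-joint arm with a two-finger parallel gripper is mounted at the origin on the work surface. World frame = base frame: x ahead of the robot, y to its left, z up, the work surface at z = 0. Lengths are in m, angles in rad, forces in N, time in s.
With the tool pointing down it reaches from about 0.35 to 0.775 m from the base axis. Payload 7.3 kg.
Tool frame: the origin (TCP) lies between the finger pads; the fingertips stand 17 mm ahead of it and the grasp point (between the pads) lies 2 mm behind it; z points along the fingers, y is the line along which they close (so a half turn about z gives the same grasp; the last joint's range is limited). The gripper opens to 92 mm and grips with 3 to 60 N. Pads are 19 mm wide; open, the fingers measure 130 mm over their backs; the gripper's body (75 mm by 190 mm) begins 47 mm behind the grasp point.
Start: joints at [-1.407, 0.342, 1.524, -0, 1.275, -0.146], TCP at [0.16, -0.5, 0.244] pointing down, gripper open.
Joint ranges: [-2.53, 2.53], [-0.77, 2.02], [0.04, 2.7], [-1, 4.14], [0.28, 2.66], [-3.11, 3.11]. Speed limits (rad/s): [2.57, 2.57, 3.14, 3.14, 3.14, 3.14].

### API

Orientations are given as [roll, pitch, yaw] about the fixed x, y, z axes, in that order (R = Rz(yaw) Ry(pitch) Rx(roll)).
In Python, from cell import robot, optics gives the robot as it stands.
- The arm moves only by the tool play_rows, never from a script. Its argument "rows" is a list of rows, each a list of 7 numbers: the shift along the tool's x, y, z in cm, then the turn, a rotation vector about the tool's x, y, z in rad, then the opening, from 0 (shut) to 1 (fully open). In form: [[tx, ty, tz, wx, wy, wz, grip], ...]. A call has 1 to 20 rows; each row is the pose to reach, as a shift and turn from the pose commanded when the call began, along the tool's axes at that moment; what a row does not reach only later rows make up. A row lasts 1/10 s, in which the tool goes at most 50 mm and 8.59 degrees, less where a joint would pass 70% of its speed; a pose out of reach is approached as far as the arm can. A call with a gripper value outside its range is refused whole. The fingers move at their own pace and stop on an object; "squeeze" is the grip in N (left out, the last holds). Time passes only in rows, so rows that repeat a pose let the fingers close. It gives the time, the measured TCP pose, the force, the opening and the grip force at its end, in the units of the state.
- robot.observe(): the state, without advancing time (a new reading comes with each control period).
- optics.read_camera(name): name is "side" or "top"; returns (picture, depth): 480x640x3 uint8, red, green, blue; 480x640 float32, m along the optical axis (not along the pixel's ray), 0 where there is no reading.
- optics.camera_model(name): a dict with "fx", "fy", "cx", "cy" (pixels), "origin" and "rotation" of the camera in the world. Camera axes: x right, y up, looking along -z (the intrinsics and any distortion apply to the point x, -y, -z); pixel columns grow to the right and rows downward; lengths in m; the calibration is good to about 2 mm. A picture is of the moment at which its call begins. camera_model takes no time and is no camera call.
- robot.hand_in(): hands the job in; it is judged then, once.
The state is a dict: "time": time; "qpos": joint angles; "qvel": joint speeds; "joint_efforts": joint torques, N m; "tool_pos": TCP position; "tool_rot": TCP orientation; "contact_force": force on the tool from outside, world axes, zero at the start; "torque": the same for the moment, N m; "opening": finger opening in m; "grip_force": force on a finger pad.
Only numpy, scipy, OpenCV 4.12 (cv2) and the standard library are available. Lean on these libraries where they do the work, as an engineer would, in place of code of your own. Each camera call takes 0.05 s, during which the arm holds its last target. There are 200 camera calls.

### The job

Make up two kits from the stock lying on the bench: put the big loose ore lump and the cold chisel in the rectangular pan, and the small ore lump, the steel ring and the steel puck in the round pan. Every piece must lie on the floor of its pan, nothing on top of anything else or propped on a rim, with the ring lying flat and the puck standing on its flat end. Leave the pans where they stand, and leave the hammer and the vise with its clamped ore alone.

Things in the scene. Friction and masses are not known exactly. Their poses are not given: they have to be found in the camera images.
- big_ore_mid (a point): The bigger of the two loose lumps of rusty brown ore, about 70 mm long (x) x 54 mm wide (y) x 52 mm high, 0.45 kg. The point is its centre, 26 mm above its underside. Two flat parallel sides 54 mm apart face its own +y and -y: grip there. Its z is up.
- small_ore_mid (a point): The smaller loose lump of rusty brown ore, about 42 mm long (x) x 32 mm wide (y) x 32 mm high, 0.1 kg. The point is its centre, 16 mm above its underside. Two flat parallel sides 32 mm apart face its own +y and -y: grip there. Its z is up.
- chisel_mid (a point): Steel cold chisel lying on the bench, 146 mm long along its own x (from -76 at the struck head to +70 mm at the cutting edge), square shank 18 x 18 mm from x = -65 to +40 mm, then a flat blade 24 mm wide. 0.33 kg. The point is on its axis near mid length, 9 mm above the surface it lies on; its balance point is about 8 mm towards the head. Its z is up.
- ring_mid (a point): Dark steel grinding ring of a ring mill, lying flat: outer diameter 62 mm, bore 42 mm, height 26 mm, 0.33 kg. The point is its centre, 13 mm above its underside; z is its axis.
- puck_mid (a point): Dark solid steel puck of a ring mill, a cylinder standing on end: diameter 39 mm, height 36 mm, 0.34 kg. The point is its centre, 18 mm above its underside; z is its axis.
- long_pan: Rectangular shallow steel chip pan, open on top, dull grey, loose, 0.9 kg: outside 180 mm along its own x, 230 mm along its own y, 24 mm high, walls and floor 4 mm thick. Origin at the centre of its underside.
- round_pan: Round shallow steel pan, open on top, dull grey, loose, 0.8 kg: outside diameter 220 mm at the rim and 212 mm at the bottom, 24 mm high, wall and floor 4 mm thick. Origin at the centre of its underside.
- hammer: Ball-peen hammer, a bystander: wooden handle along its own x from -181 mm to the head at x = +115 mm, head along y 96 mm, 28 mm high. Origin on the bench under the handle.
- vise: Small cast iron bench vise bolted down, a bystander, with a chunk of ore clamped in its jaws that must stay there. Base 200 mm (x) x 110 mm (y), about 165 mm high with the ore; screw and crank stick out to 160 mm at its -x side. Origin at the centre of its underside.

How it is judged:
By the outcome, as a careful person would: the job done as asked, in the order asked, and still so for the second after the job is handed in, with the robot touching nothing.
It also fails if it takes over 120 s, if anything falls off the work surface, if the arm or the gripper's body presses on something with over 40 N, if the wrist force passes 120 N, or if a joint passes its speed limit or range.

## Working session

There is one attempt and no reset: what is moved stays moved. The work goes in short steps, Python scripts to look and compute and a tool call to move; the robot and the scene stay as the last step left them, time stands still between calls to the robot, and variables do not carry over. Pictures are saved under pics/ and viewed, at most 14 in all, crops included, and the job is handed in when it is done.

Besides the shell and the picture viewer there is one more tool, called after "Request:" in YAML: its name, and indented under it one key for each argument. play_rows: Moves the arm, as the interface text tells. Its arguments: {"type":"object","properties":{"rows":{"type":"array"},"squeeze":{"type":"number"}},"required":["rows"]}

```bash
ls; mkdir -p pics
python3 - <<'E'
from cell import robot, optics
import cv2, numpy as np
for n in ("top","side"):
    p,d=optics.read_camera(n); cv2.imwrite(f"pics/{n}0.png",p[:,:,::-1]); np.save(f"{n}0.npy",d)
    print(n,optics.camera_model(n), d.min(), d.max())
print(robot.observe())
E
```

```text
pics
top {'fx': 523.7262642866348, 'fy': 523.7262642866348, 'cx': 325.8175741749622, 'cy': 242.06794517236617, 'origin': array([ 0.36746736, -0.0425427 ,  1.3725053 ]), 'rotation': array([ 0.12862669, -0.00385146, -1.55593955])} 0.0 2.2449334
side {'fx': 525.4538461930141, 'fy': 525.4538461930141, 'cx': 327.2043706852255, 'cy': 239.80283003037005, 'origin': array([0.20776393, 0.96471963, 0.87897647]), 'rotation': array([ 9.06670385e-01,  1.02035603e-04, -2.84666894e+00])} 0.0 3.4854183
{'time': 0.1, 'qpos': array([-1.40699012e+00,  3.42633484e-01,  1.52490504e+00,  2.24921137e-05,
        1.27539126e+00, -1.46005677e-01]), 'qvel': array([-0.0021735 , -0.0013983 , -0.00254538,  0.00107106, -0.00119815,
        0.00053394]), 'joint_efforts': array([ 1.92255713e-03, -4.32003486e+01, -2.44693887e+01,  7.19511090e-02,
        5.25795948e-02, -5.39829011e-05]), 'tool_pos': array([ 0.16003199, -0.49966866,  0.24313034]), 'tool_rot': array([-3.14027288e+00, -2.15815607e-04,  3.09805180e-01]), 'contact_force': array([-0.00479905,  0.2021046 , -0.56531291]), 'torque': array([-0.03092893, -0.02308329, -0.006994  ]), 'grip_force': 0.0, 'opening': 0.0917447432638328}
```

View pics/top0.png

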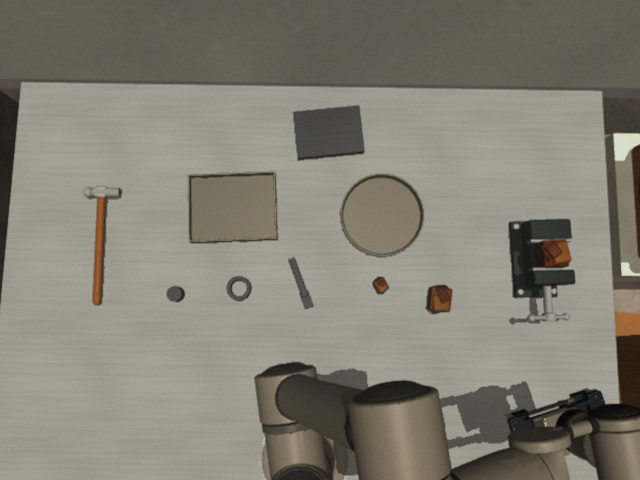

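View pics/side0.png

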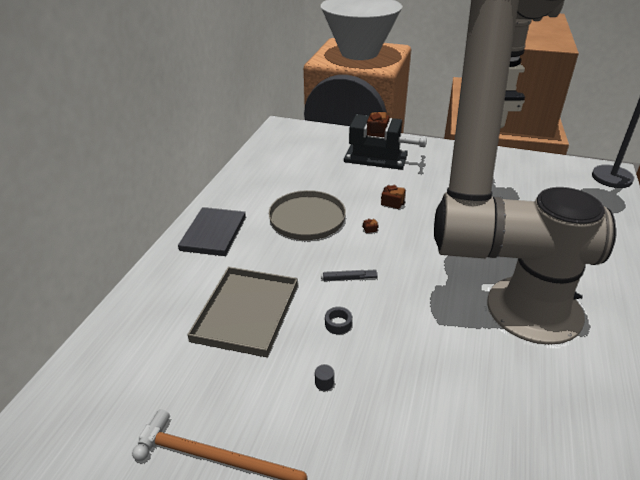

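The top view shows, with +x up and +y left:

| Piece | Pixel |
|---|---|
| Puck | (176,294) |
| Ring | (238,288) |
| Chisel | (301,283), wide blade towards the robot |
| Small ore | (381,285) |
| Big ore | (440,298) |
| Rectangular pan | (233,207) |
| Round pan | (382,215) |

The side view agrees. Next I'll measure these and enlarge the ores.

```bash
cat > h.py <<'E'
import numpy as np, cv2
from scipy.spatial.transform import Rotation as R
from cell import robot, optics
def cloud(n,d):
    m=optics.camera_model(n); v,u=np.mgrid[:480,:640]
    P=np.stack([(u-m['cx'])/m['fx']*d,-(v-m['cy'])/m['fy']*d,-d],-1)
    return P@R.from_euler('xyz',m['rotation']).as_matrix().T+m['origin']
def ray(n,u,v,z):
    m=optics.camera_model(n)
    r=R.from_euler('xyz',m['rotation']).as_matrix()@np.array([(u-m['cx'])/m['fx'],-(v-m['cy'])/m['fy'],-1])
    return m['origin']+r*(z-m['origin'][2])/r[2]
E
python3 - <<'E'
from h import *
n='top'; d=np.load('top0.npy'); C=cloud(n,d); img=cv2.imread('pics/top0.png')
z=C[...,2]; b=z[230:280,120:600]; print('bench z',np.median(z[330:345,50:200]),np.std(z[330:345,50:200]))
roi=dict(puck=(160,278,195,312,.036),ring=(220,270,258,306,.026),chisel=(280,250,322,315,.018),small=(368,272,394,298,.032),big=(420,278,460,320,.052),long=(180,165,285,250,.024),round=(330,165,432,265,.024))
for k,(a,c,e,f,h) in roi.items():
    s=np.s_[c:f,a:e]; m=np.zeros((480,640),np.uint8); m[s]=(z[s]>min(.012,h/2)); m&=(d>0)
    v,u=np.nonzero(m); zt=np.percentile(z[m>0],80)
    cs,_=cv2.findContours(m,cv2.RETR_EXTERNAL,cv2.CHAIN_APPROX_NONE); c0=max(cs,key=cv2.contourArea)
    P=np.array([ray(n,x,y,h)[:2] for x,y in c0[:,0]]).astype(np.float32)
    Q=C[m>0][:,:2].astype(np.float32)
    print(k,'n',len(u),'z80 %.4f'%zt,'rect',[np.round(q,4) for q in cv2.minAreaRect(P)],'circ',np.round(cv2.fitEllipse(P)[0],4),'cloudrect',[np.round(q,4) for q in cv2.minAreaRect(Q)])
big=[]
s=optics.read_camera
si=cv2.imread('pics/side0.png')
def cr(i,a,b,w=40,h=40): return cv2.resize(i[b-h//2:b+h//2,a-w//2:a+w//2],(390,290) if w!=h else (290,290),interpolation=cv2.INTER_CUBIC)
o=np.vstack([np.hstack([cr(img,381,285),cr(img,440,298)]),np.hstack([cr(si,371,225),cr(si,393,196)])])
cv2.imwrite('pics/ores.png',o)
E
```

```text
bench z 0.0007772749929310097 0.07080176370330228
puck n 216 z80 0.0385 rect [array([0.4016, 0.3369]), array([0.0354, 0.0434]), np.float64(0.8606)] circ [0.4017 0.3371] cloudrect [array([0.4016, 0.3396]), array([0.0365, 0.038 ]), np.float64(26.0839)]
ring n 273 z80 0.0288 rect [array([0.4189, 0.1778]), array([0.0612, 0.0601]), np.float64(64.6601)] circ [0.4193 0.1779] cloudrect [array([0.4193, 0.178 ]), array([0.0603, 0.0602]), np.float64(23.9787)]
chisel n 406 z80 0.0198 rect [array([0.4377, 0.0204]), array([0.1396, 0.0235]), np.float64(19.6979)] circ [0.4182 0.0142] cloudrect [array([ 0.4506, -0.0046]), array([0.1472, 0.0797]), np.float64(19.5884)]
small n 192 z80 0.0316 rect [array([ 0.4325, -0.1852]), array([0.0431, 0.0322]), np.float64(26.9463)] circ [ 0.4322 -0.1855] cloudrect [array([ 0.4331, -0.1866]), array([0.0437, 0.0319]), np.float64(26.7416)]
big n 605 z80 0.0506 rect [array([ 0.3987, -0.3312]), array([0.0602, 0.0707]), np.float64(89.0936)] circ [ 0.3984 -0.3312] cloudrect [array([ 0.3993, -0.3365]), array([0.0555, 0.0748]), np.float64(83.5016)]
long n 719 z80 0.0257 rect [array([0.6316, 0.2022]), array([0.182 , 0.2302]), np.float64(3.1304)] circ [0.6316 0.203 ] cloudrect [array([0.6329, 0.203 ]), array([0.1821, 0.2299]), np.float64(3.0837)]
round n 658 z80 0.0256 rect [array([ 0.618 , -0.1899]), array([0.2151, 0.2175]), np.float64(0.8743)] circ [ 0.6179 -0.1903] cloudrect [array([ 0.6181, -0.1901]), array([0.2161, 0.218 ]), np.float64(0.7452)]
```

View pics/ores.png

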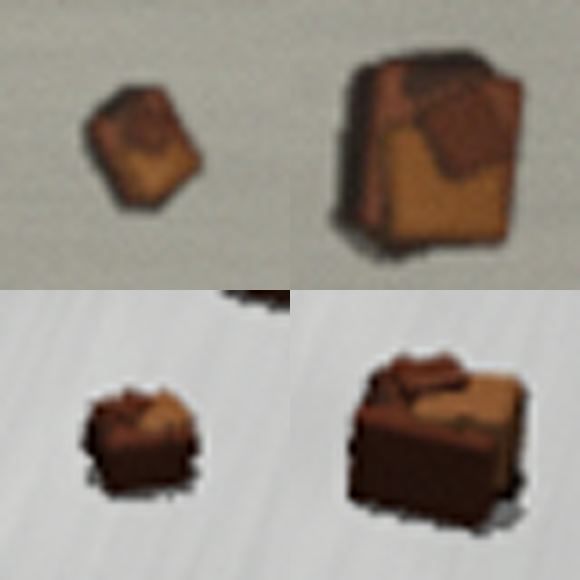

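The ores are clear. The big one's long axis lies at about -6° from world x, and the small one's at about 27°. I'll compute the move to the big ore: hover, then grasp at TCP z = 24 mm.

```bash
cat >> h.py <<'E'
def go(*wps):
    o=robot.observe(); p=np.array(o['tool_pos']); M=R.from_euler('xyz',o['tool_rot']).as_matrix(); y0=o['tool_rot'][2]
    print('t %.1f'%o['time'],'pos',np.round(p,4),'rot',np.round(o['tool_rot'],3),'q6 %.2f'%o['qpos'][5],'F',np.round(o['contact_force'],1),'op %.4f gf %.1f'%(o['opening'],o['grip_force']))
    for x,y,z,deg in wps:
        print(np.round(100*(M.T@(np.array([x,y,z])-p)),1),'wz %.2f'%-((np.radians(deg)-y0+np.pi)%(2*np.pi)-np.pi))
E
python3 -c "
from h import *
go((.399,-.3365,.12,-6),(.399,-.3365,.024,-6))"
```

```text
t 0.1 pos [ 0.16   -0.4997  0.2431] rot [-3.14 -0.    0.31] q6 -0.15 F [-0.   0.2 -0.6] op 0.0917 gf 0.0
[27.7 -8.2 12.3] wz 0.41
[27.7 -8.2 21.9] wz 0.41
```

Request:
play_rows:
  rows:
    - [27.7,-8.2,12.3,0,0,0.41,1]
    - [27.7,-8.2,12.3,0,0,0.41,1]
    - [27.7,-8.2,12.3,0,0,0.41,1]
    - [27.7,-8.2,12.3,0,0,0.41,1]
    - [27.7,-8.2,12.3,0,0,0.41,1]
    - [27.7,-8.2,12.3,0,0,0.41,1]
    - [27.7,-8.2,12.3,0,0,0.41,1]
    - [27.7,-8.2,12.3,0,0,0.41,1]
    - [27.7,-8.2,12.3,0,0,0.41,1]
    - [27.7,-8.2,12.3,0,0,0.41,1]
  squeeze: 35

```text
time: 1.1
tool_pos: [0.3983, -0.3384, 0.1212]
tool_rot: [3.141, -0.0, -0.101]
contact_force: [0.1, 0.2, -0.3]
opening: 0.0918
grip_force: 0.0
```

```bash
python3 -c "
from h import *
go((.399,-.3365,.024,-6))
p,d=optics.read_camera('side'); cv2.imwrite('pics/s1.png',cv2.resize(p[120:280,280:500,::-1],(770,560)))"
```

```text
t 1.1 pos [ 0.3983 -0.3384  0.1212] rot [ 3.141 -0.    -0.101] q6 0.82 F [ 0.1  0.2 -0.3] op 0.0918 gf 0.0
[ 0.  -0.2  9.7] wz 0.00
```

View pics/s1.png

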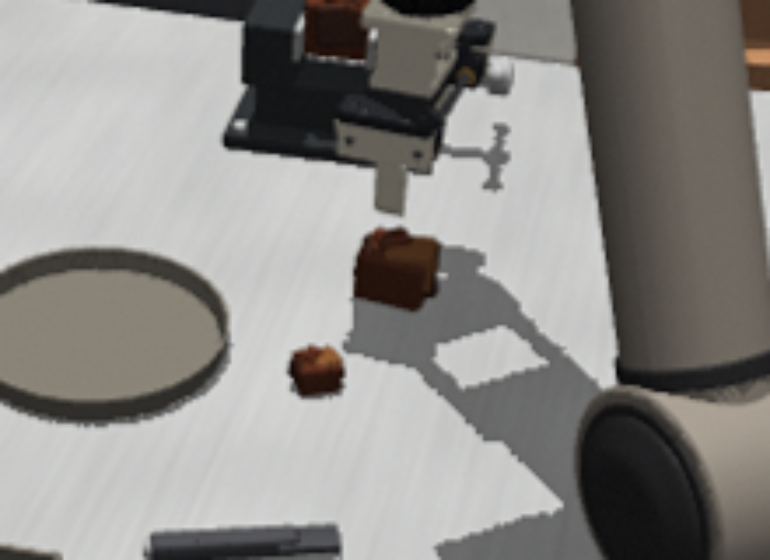

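The near finger at crop (392,190) sits over the big ore at crop (397,265). I'll descend, grip and lift.

Request:
play_rows:
  rows:
    - [0,-0.2,4,0,0,0,1]
    - [0,-0.2,7,0,0,0,1]
    - [0,-0.2,9.7,0,0,0,1]
    - [0,-0.2,9.7,0,0,0,1]
    - [0,-0.2,9.7,0,0,0,0.4]
    - [0,-0.2,9.7,0,0,0,0.4]
    - [0,-0.2,9.7,0,0,0,0.4]
    - [0,-0.2,9.7,0,0,0,0.4]
    - [0,-0.2,9.7,0,0,0,0.4]
    - [0,-0.2,9.7,0,0,0,0.4]
    - [0,-0.2,8,0,0,0,0.4]
    - [0,-0.2,5,0,0,0,0.4]
    - [0,-0.2,0,0,0,0,0.4]
    - [0,-0.2,-2,0,0,0,0.4]
    - [0,-0.2,-2,0,0,0,0.4]
  squeeze: 35

```text
time: 2.65
tool_pos: [0.4001, -0.3363, 0.1432]
tool_rot: [3.138, -0.004, -0.1]
contact_force: [0.1, -1.1, -5.8]
opening: 0.054
grip_force: 34.8
```

```bash
python3 -c "
from h import *
go((.632,.252,.12,3),(.632,.252,.03,3))"
```

```text
t 2.6 pos [ 0.4001 -0.3363  0.1432] rot [ 3.138 -0.004 -0.1  ] q6 0.82 F [ 0.1 -1.1 -5.8] op 0.0540 gf 34.8
[ 17.2 -60.9   2.2] wz -0.15
[ 17.2 -60.9  11.2] wz -0.15
```

Request:
play_rows:
  rows:
    - [17.2,-60.9,2.2,0,0,-0.15,0.4]
    - [17.2,-60.9,2.2,0,0,-0.15,0.4]
    - [17.2,-60.9,2.2,0,0,-0.15,0.4]
    - [17.2,-60.9,2.2,0,0,-0.15,0.4]
    - [17.2,-60.9,2.2,0,0,-0.15,0.4]
    - [17.2,-60.9,2.2,0,0,-0.15,0.4]
    - [17.2,-60.9,2.2,0,0,-0.15,0.4]
    - [17.2,-60.9,2.2,0,0,-0.15,0.4]
    - [17.2,-60.9,2.2,0,0,-0.15,0.4]
    - [17.2,-60.9,2.2,0,0,-0.15,0.4]
    - [17.2,-60.9,2.2,0,0,-0.15,0.4]
    - [17.2,-60.9,2.2,0,0,-0.15,0.4]
    - [17.2,-60.9,2.2,0,0,-0.15,0.4]
    - [17.2,-60.9,2.2,0,0,-0.15,0.4]
    - [17.2,-60.9,2.2,0,0,-0.15,0.4]
    - [17.2,-60.9,2.2,0,0,-0.15,0.4]
    - [17.2,-60.9,2.2,0,0,-0.15,0.4]
    - [17.2,-60.9,2.2,0,0,-0.15,0.4]

```text
time: 4.45
tool_pos: [0.6311, 0.2521, 0.1186]
tool_rot: [3.141, 0.0, 0.048]
contact_force: [0.4, -0.2, -5.5]
opening: 0.0535
grip_force: 34.8
```

```bash
python3 -c "
from h import *
go((.632,.252,.03,3))"
```

```text
t 4.5 pos [0.6311 0.2521 0.1186] rot [3.141 0.    0.048] q6 1.79 F [ 0.4 -0.2 -5.5] op 0.0535 gf 34.8
[0.1 0.  8.9] wz -0.00
```

Request:
play_rows:
  rows:
    - [0.1,0,4,0,0,0,0.4]
    - [0.1,0,7,0,0,0,0.4]
    - [0.1,0,8.3,0,0,0,0.4]
    - [0.1,0,8.6,0,0,0,0.4]
    - [0.1,0,8.9,0,0,0,0.4]
    - [0.1,0,8.9,0,0,0,0.4]
    - [0.1,0,8.9,0,0,0,0.4]

```text
time: 5.15
tool_pos: [0.633, 0.2535, 0.0313]
tool_rot: [-3.141, -0.003, 0.05]
contact_force: [-0.4, 0.3, -4.5]
opening: 0.0538
grip_force: 34.8
```

Request:
play_rows:
  rows:
    - [0,0,0.1,0,0,0,0.4]
    - [0,0,0.2,0,0,0,0.4]
    - [0,0,0.2,0,0,0,0.4]
    - [0,0,0.2,0,0,0,0.68]
    - [0,0,0.2,0,0,0,0.68]
    - [0,0,0.2,0,0,0,0.68]
    - [0,0,-1,0,0,0,0.68]
    - [0,0,-4,0,0,0,0.68]
    - [0,0,-8,0,0,0,0.68]
    - [0,0,-10,0,0,0,0.68]
    - [0,0,-10,0,0,0,0.68]

```text
time: 6.25
tool_pos: [0.6343, 0.254, 0.135]
tool_rot: [-3.14, -0.009, 0.05]
contact_force: [-0.0, -0.5, 0.6]
opening: 0.0623
grip_force: 0.0
```

```bash
python3 -c "
from h import *
go((.4424,.0221,.12,19.7),(.4424,.0221,.02,19.7))"
```

```text
t 6.2 pos [0.6343 0.254  0.135 ] rot [-3.14  -0.009  0.05 ] q6 1.79 F [-0.  -0.5  0.6] op 0.0623 gf 0.0
[-20.3  22.2   1.3] wz -0.29
[-20.4  22.2  11.3] wz -0.29
```

Request:
play_rows:
  rows:
    - [-20.3,22.2,1.5,0,0,-0.29,0.6]
    - [-20.3,22.2,1.5,0,0,-0.29,0.6]
    - [-20.3,22.2,1.5,0,0,-0.29,0.6]
    - [-20.3,22.2,1.5,0,0,-0.29,0.6]
    - [-20.3,22.2,1.5,0,0,-0.29,0.6]
    - [-20.3,22.2,1.5,0,0,-0.29,0.6]
    - [-20.3,22.2,1.5,0,0,-0.29,0.6]
    - [-20.3,22.2,1.5,0,0,-0.29,0.6]
    - [-20.3,22.2,1.5,0,0,-0.29,0.6]
    - [-20.3,22.2,1.5,0,0,-0.29,0.6]

```text
time: 7.25
tool_pos: [0.4413, 0.0222, 0.1147]
tool_rot: [3.141, -0.001, 0.341]
contact_force: [-0.1, 0.4, 0.1]
opening: 0.055
grip_force: 0.0
```

```bash
python3 -c "
from h import *
go((.4424,.0221,.02,19.7))
p,d=optics.read_camera('side'); cv2.imwrite('pics/s2.png',cv2.resize(p[170:370,170:430,::-1],(780,600)))"
```

```text
t 7.2 pos [0.4413 0.0222 0.1147] rot [ 3.141e+00 -1.000e-03  3.410e-01] q6 1.11 F [-0.1  0.4  0.1] op 0.0550 gf 0.0
[0.1 0.  9.5] wz -0.00
```

View pics/s2.png

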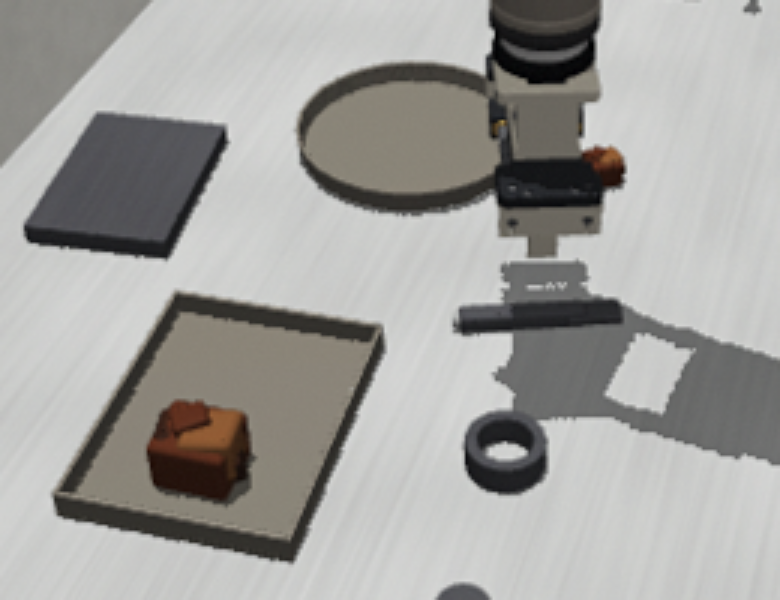

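The big ore sits flat in the rectangular pan at crop (200,445). The gripper is over the chisel at crop (540,315), so I'll grasp it.

Request:
play_rows:
  rows:
    - [0.1,0,4,0,0,0,0.6]
    - [0.1,0,7.5,0,0,0,0.6]
    - [0.1,0,9,0,0,0,0.6]
    - [0.1,0,9.5,0,0,0,0.6]
    - [0.1,0,9.5,0,0,0,0.6]
    - [0.1,0,9.5,0,0,0,0.1]
    - [0.1,0,9.5,0,0,0,0.1]
    - [0.1,0,9.5,0,0,0,0.1]
    - [0.1,0,9.5,0,0,0,0.1]
    - [0.1,0,9.5,0,0,0,0.1]
    - [0.1,0,9.5,0,0,0,0.1]
    - [0.1,0,8,0,0,0,0.1]
    - [0.1,0,5,0,0,0,0.1]
    - [0.1,0,1,0,0,0,0.1]
    - [0.1,0,0,0,0,0,0.1]
    - [0.1,0,0,0,0,0,0.1]
  squeeze: 40

```text
time: 8.9
tool_pos: [0.442, 0.0217, 0.1156]
tool_rot: [3.14, -0.003, 0.34]
contact_force: [0.7, -0.1, -4.5]
opening: 0.0178
grip_force: 39.8
```

```bash
python3 -c "
from h import *
go((.637,.150,.115,3),(.637,.15,.025,3))"
```

```text
t 8.9 pos [0.442  0.0217 0.1156] rot [ 3.14e+00 -3.00e-03  3.40e-01] q6 1.11 F [ 0.7 -0.1 -4.5] op 0.0178 gf 39.8
[22.7 -5.6  0.1] wz 0.29
[22.6 -5.6  9.1] wz 0.29
```

Request:
play_rows:
  rows:
    - [23.0,-5.7,0.1,0,0,0.29,0.1]
    - [23.0,-5.7,0.1,0,0,0.29,0.1]
    - [23.0,-5.7,0.1,0,0,0.29,0.1]
    - [23.0,-5.7,0.1,0,0,0.29,0.1]
    - [23.0,-5.7,0.1,0,0,0.29,0.1]
    - [23.0,-5.7,0.1,0,0,0.29,0.1]
    - [23.0,-5.7,0.1,0,0,0.29,0.1]
    - [23.0,-5.7,0.1,0,0,0.29,0.1]
    - [23.0,-5.7,0.1,0,0,0.29,0.1]
    - [23.0,-5.7,0.1,0,0,0.29,0.1]

```text
time: 9.9
tool_pos: [0.6387, 0.1515, 0.1138]
tool_rot: [3.141, 0.0, 0.049]
contact_force: [0.4, 0.4, -3.2]
opening: 0.0177
grip_force: 39.8
```

```bash
python3 -c "
from h import *
go((.640,.15,.025,3))
p,d=optics.read_camera('side'); cv2.imwrite('pics/s3.png',cv2.resize(p[170:370,170:430,::-1],(780,600)))"
```

```text
t 9.9 pos [0.6387 0.1515 0.1138] rot [3.141 0.    0.049] q6 1.64 F [ 0.4  0.4 -3.2] op 0.0177 gf 39.8
[0.1 0.2 8.9] wz -0.00
```

View pics/s3.png

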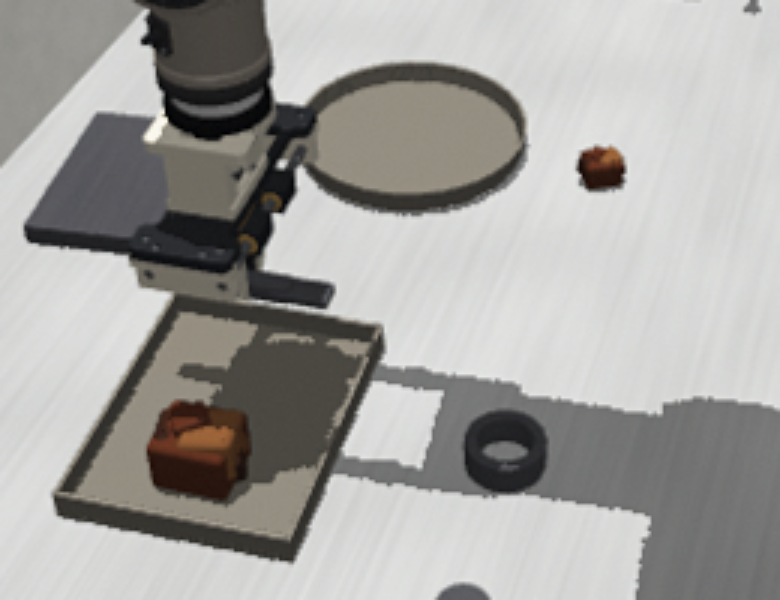

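The chisel is level in the grip, near end at crop (330,292), above the pan and clear of the ore. I'll lower it.

Request:
play_rows:
  rows:
    - [0.1,0.2,4,0,0,0,0.1]
    - [0.1,0.2,7,0,0,0,0.1]
    - [0.1,0.2,8.3,0,0,0,0.1]
    - [0.1,0.2,8.6,0,0,0,0.1]
    - [0.1,0.2,8.8,0,0,0,0.1]
    - [0.1,0.2,8.9,0,0,0,0.1]
    - [0.1,0.2,8.9,0,0,0,0.1]

```text
time: 10.65
tool_pos: [0.6412, 0.1504, 0.0261]
tool_rot: [-3.142, -0.002, 0.05]
contact_force: [-0.7, 0.2, -4.1]
opening: 0.0175
grip_force: 39.8
```

Request:
play_rows:
  rows:
    - [0,0,0.1,0,0,0,0.1]
    - [0,0,0.15,0,0,0,0.1]
    - [0,0,0.15,0,0,0,0.1]
    - [0,0,0.15,0,0,0,0.4]
    - [0,0,0.15,0,0,0,0.4]
    - [0,0,0.15,0,0,0,0.4]
    - [0,0,-1,0,0,0,0.4]
    - [0,0,-4,0,0,0,0.4]
    - [0,0,-8,0,0,0,0.4]
    - [0,0,-10,0,0,0,0.4]
    - [0,0,-10,0,0,0,0.4]

```text
time: 11.75
tool_pos: [0.6426, 0.1505, 0.1297]
tool_rot: [-3.141, -0.008, 0.05]
contact_force: [0.1, -0.4, 0.3]
opening: 0.0367
grip_force: 0.0
```

```bash
python3 -c "
from h import *
go((.433,-.1866,.11,27))"
```

```text
t 11.8 pos [0.6426 0.1505 0.1297] rot [-3.141 -0.008  0.05 ] q6 1.64 F [ 0.1 -0.4  0.3] op 0.0367 gf 0.0
[-22.6  32.6   1.8] wz -0.42
```

Request:
play_rows:
  rows:
    - [-22.6,32.6,1.8,0,0,-0.42,0.8]
    - [-22.6,32.6,1.8,0,0,-0.42,0.8]
    - [-22.6,32.6,1.8,0,0,-0.42,0.8]
    - [-22.6,32.6,1.8,0,0,-0.42,0.8]
    - [-22.6,32.6,1.8,0,0,-0.42,0.8]
    - [-22.6,32.6,1.8,0,0,-0.42,0.8]
    - [-22.6,32.6,1.8,0,0,-0.42,0.8]
    - [-22.6,32.6,1.8,0,0,-0.42,0.8]
    - [-22.6,32.6,1.8,0,0,-0.42,0.8]
    - [-22.6,32.6,1.8,0,0,-0.42,0.8]
    - [-22.6,32.6,1.8,0,0,-0.42,0.8]
    - [-22.6,32.6,1.8,0,0,-0.42,0.8]

```text
time: 12.95
tool_pos: [0.4314, -0.1854, 0.1066]
tool_rot: [-3.141, -0.0, 0.472]
contact_force: [0.5, -0.3, 0.8]
opening: 0.0734
grip_force: 0.0
```

```bash
python3 -c "
from h import *
go((.433,-.1866,.021,27))
p,d=optics.read_camera('side'); cv2.imwrite('pics/s4.png',cv2.resize(p[170:370,170:430,::-1],(780,600)))"
```

```text
t 12.9 pos [ 0.4314 -0.1854  0.1066] rot [-3.141 -0.     0.472] q6 0.53 F [ 0.5 -0.3  0.8] op 0.0734 gf 0.0
[0.1 0.2 8.6] wz 0.00
```

View pics/s4.png

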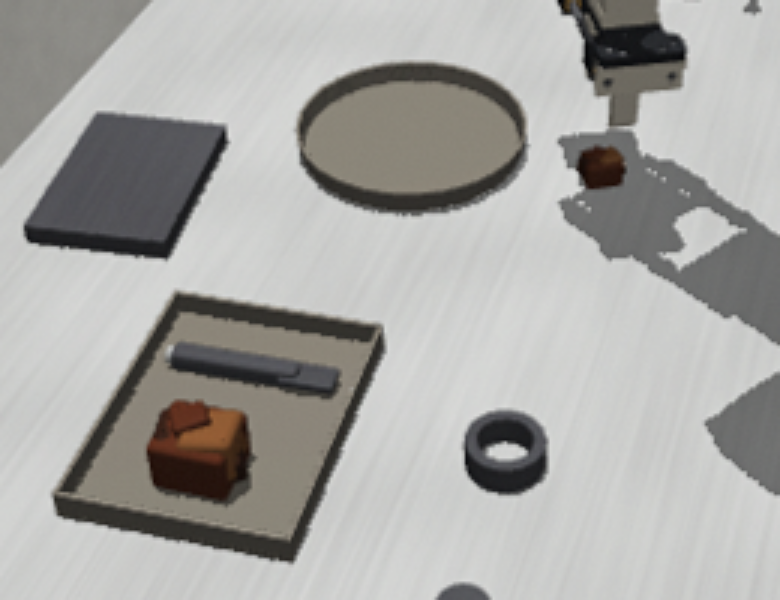

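The chisel lies flat between crop (170,355) and (335,380), clear of the walls. The open fingers are over the small ore at crop (602,167), so I'll grasp it.

Request:
play_rows:
  rows:
    - [0.1,0.2,4,0,0,0,0.8]
    - [0.1,0.2,7,0,0,0,0.8]
    - [0.1,0.2,8.4,0,0,0,0.8]
    - [0.1,0.2,8.6,0,0,0,0.8]
    - [0.1,0.2,8.6,0,0,0,0.25]
    - [0.1,0.2,8.6,0,0,0,0.25]
    - [0.1,0.2,8.6,0,0,0,0.25]
    - [0.1,0.2,8.6,0,0,0,0.25]
    - [0.1,0.2,8.6,0,0,0,0.25]
    - [0.1,0.2,8.6,0,0,0,0.25]
    - [0.1,0.2,8.6,0,0,0,0.25]
    - [0.1,0.2,7,0,0,0,0.25]
    - [0.1,0.2,4,0,0,0,0.25]
    - [0.1,0.2,0,0,0,0,0.25]
    - [0.1,0.2,0,0,0,0,0.25]
  squeeze: 25

```text
time: 14.5
tool_pos: [0.435, -0.1894, 0.1108]
tool_rot: [3.134, -0.004, 0.47]
contact_force: [0.5, -0.8, -1.2]
opening: 0.0317
grip_force: 25.0
```

```bash
python3 -c "
from h import *
go((.653,-.228,.11,90))"
```

```text
t 14.5 pos [ 0.435  -0.1894  0.1108] rot [ 3.134 -0.004  0.47 ] q6 0.53 F [ 0.5 -0.8 -1.2] op 0.0317 gf 25.0
[17.7 13.3  0.2] wz -1.10
```

Request:
play_rows:
  rows:
    - [17.7,13.3,0.2,0,0,-1.1,0.25]
    - [17.7,13.3,0.2,0,0,-1.1,0.25]
    - [17.7,13.3,0.2,0,0,-1.1,0.25]
    - [17.7,13.3,0.2,0,0,-1.1,0.25]
    - [17.7,13.3,0.2,0,0,-1.1,0.25]
    - [17.7,13.3,0.2,0,0,-1.1,0.25]
    - [17.7,13.3,0.2,0,0,-1.1,0.25]
    - [17.7,13.3,0.2,0,0,-1.1,0.25]
    - [17.7,13.3,0.2,0,0,-1.1,0.25]
    - [17.7,13.3,0.2,0,0,-1.1,0.25]
    - [17.7,13.3,0.2,0,0,-1.1,0.25]
    - [17.7,13.3,0.2,0,0,-1.1,0.25]

```text
time: 15.7
tool_pos: [0.6506, -0.2264, 0.1045]
tool_rot: [-3.141, 0.0, 1.569]
contact_force: [0.1, 0.4, -1.0]
opening: 0.0316
grip_force: 25.0
```

```bash
python3 -c "
from h import *
go((.653,-.228,.026,90))"
```

```text
t 15.7 pos [ 0.6506 -0.2264  0.1045] rot [-3.141  0.     1.569] q6 -0.44 F [ 0.1  0.4 -1. ] op 0.0316 gf 25.0
[-0.2  0.2  7.9] wz -0.00
```

Request:
play_rows:
  rows:
    - [-0.2,0.2,4,0,0,0,0.25]
    - [-0.2,0.2,6.5,0,0,0,0.25]
    - [-0.2,0.2,7.5,0,0,0,0.25]
    - [-0.2,0.2,7.7,0,0,0,0.25]
    - [-0.2,0.2,7.9,0,0,0,0.25]
    - [-0.2,0.2,7.9,0,0,0,0.25]

```text
time: 16.3
tool_pos: [0.6535, -0.2288, 0.0272]
tool_rot: [3.139, 0.001, 1.57]
contact_force: [-0.5, -0.4, -1.4]
opening: 0.0319
grip_force: 25.0
```

Request:
play_rows:
  rows:
    - [0,0,0.1,0,0,0,0.25]
    - [0,0,0.2,0,0,0,0.25]
    - [0,0,0.2,0,0,0,0.25]
    - [0,0,0.2,0,0,0,0.48]
    - [0,0,0.2,0,0,0,0.48]
    - [0,0,0.2,0,0,0,0.48]
    - [0,0,-1,0,0,0,0.48]
    - [0,0,-4,0,0,0,0.48]
    - [0,0,-8,0,0,0,0.48]
    - [0,0,-9,0,0,0,0.48]
    - [0,0,-9,0,0,0,0.48]

```text
time: 17.4
tool_pos: [0.6539, -0.2289, 0.1189]
tool_rot: [3.137, 0.002, 1.57]
contact_force: [0.8, -0.1, -0.1]
opening: 0.0442
grip_force: 0.0
```

```bash
python3 -c "
from h import *
go((.4193,.178,.115,90))"
```

```text
t 17.4 pos [ 0.6539 -0.2289  0.1189] rot [3.137e+00 2.000e-03 1.570e+00] q6 -0.45 F [ 0.8 -0.1 -0.1] op 0.0442 gf 0.0
[ 40.7 -23.5   0.2] wz -0.00
```

Request:
play_rows:
  rows:
    - [40.7,-23.5,0.2,0,0,0,1]
    - [40.7,-23.5,0.2,0,0,0,1]
    - [40.7,-23.5,0.2,0,0,0,1]
    - [40.7,-23.5,0.2,0,0,0,1]
    - [40.7,-23.5,0.2,0,0,0,1]
    - [40.7,-23.5,0.2,0,0,0,1]
    - [40.7,-23.5,0.2,0,0,0,1]
    - [40.7,-23.5,0.2,0,0,0,1]
    - [40.7,-23.5,0.2,0,0,0,1]
    - [40.7,-23.5,0.2,0,0,0,1]
    - [40.7,-23.5,0.2,0,0,0,1]
    - [40.7,-23.5,0.2,0,0,0,1]
    - [40.7,-23.5,0.2,0,0,0,1]
    - [40.7,-23.5,0.2,0,0,0,1]
    - [40.7,-23.5,0.2,0,0,0,1]

```text
time: 18.9
tool_pos: [0.4186, 0.178, 0.1135]
tool_rot: [-3.141, 0.0, 1.568]
contact_force: [0.1, 0.6, -0.7]
opening: 0.0918
grip_force: 0.0
```

```bash
python3 -c "
from h import *
go((.4193,.178,.021,90))
p,d=optics.read_camera('side'); cv2.imwrite('pics/s5.png',cv2.resize(p[170:370,170:430,::-1],(780,600)))"
```

```text
t 18.9 pos [0.4186 0.178  0.1135] rot [-3.141  0.     1.568] q6 0.24 F [ 0.1  0.6 -0.7] op 0.0918 gf 0.0
[0.  0.1 9.3] wz -0.00
```

View pics/s5.png

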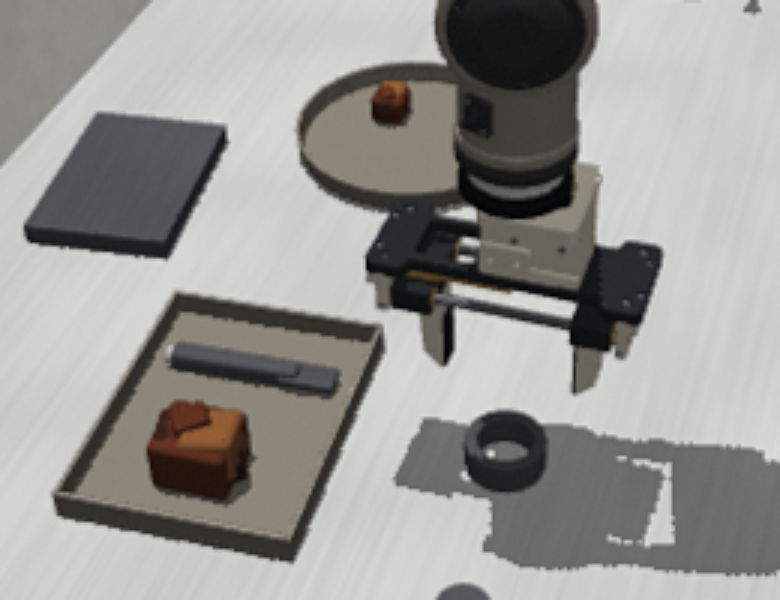

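The small ore sits on the round pan floor at crop (390,102). The open fingers straddle the ring at crop (506,450), so I'll grasp it.

Request:
play_rows:
  rows:
    - [0,0.1,4,0,0,0,1]
    - [0,0.1,7.5,0,0,0,1]
    - [0,0.1,9,0,0,0,1]
    - [0,0.1,9.3,0,0,0,1]
    - [0,0.1,9.3,0,0,0,1]
    - [0,0.1,9.3,0,0,0,0.5]
    - [0,0.1,9.3,0,0,0,0.5]
    - [0,0.1,9.3,0,0,0,0.5]
    - [0,0.1,9.3,0,0,0,0.5]
    - [0,0.1,9.3,0,0,0,0.5]
    - [0,0.1,9.3,0,0,0,0.5]
    - [0,0.1,7.5,0,0,0,0.5]
    - [0,0.1,4,0,0,0,0.5]
    - [0,0.1,0,0,0,0,0.5]
    - [0,0.1,0,0,0,0,0.5]
    - [0,0.1,0,0,0,0,0.5]
  squeeze: 40

```text
time: 20.55
tool_pos: [0.4187, 0.1788, 0.1136]
tool_rot: [3.142, 0.0, 1.57]
contact_force: [0.1, 0.5, -3.9]
opening: 0.0619
grip_force: 40.0
```

```bash
python3 -c "
from h import *
go((.618,-.142,.115,90))"
```

```text
t 20.6 pos [0.4187 0.1788 0.1136] rot [3.142 0.    1.57 ] q6 0.24 F [ 0.1  0.5 -3.9] op 0.0619 gf 40.0
[-32.1  20.   -0.1] wz -0.00
```

Request:
play_rows:
  rows:
    - [-32.1,20,-0.1,0,0,0,0.5]
    - [-32.1,20,-0.1,0,0,0,0.5]
    - [-32.1,20,-0.1,0,0,0,0.5]
    - [-32.1,20,-0.1,0,0,0,0.5]
    - [-32.1,20,-0.1,0,0,0,0.5]
    - [-32.1,20,-0.1,0,0,0,0.5]
    - [-32.1,20,-0.1,0,0,0,0.5]
    - [-32.1,20,-0.1,0,0,0,0.5]
    - [-32.1,20,-0.1,0,0,0,0.5]
    - [-32.1,20,-0.1,0,0,0,0.5]
    - [-32.1,20,-0.1,0,0,0,0.5]
    - [-32.1,20,-0.1,0,0,0,0.5]
    - [-32.1,20,-0.1,0,0,0,0.5]

```text
time: 21.85
tool_pos: [0.6185, -0.1412, 0.1147]
tool_rot: [-3.141, -0.0, 1.571]
contact_force: [-0.5, 0.1, -2.8]
opening: 0.0616
grip_force: 40.0
```

```bash
python3 -c "
from h import *
go((.618,-.142,.027,90))"
```

```text
t 21.9 pos [ 0.6185 -0.1412  0.1147] rot [-3.141 -0.     1.571] q6 -0.35 F [-0.5  0.1 -2.8] op 0.0616 gf 40.0
[-0.1 -0.   8.8] wz 0.00
```

Request:
play_rows:
  rows:
    - [-0.1,0,4,0,0,0,0.5]
    - [-0.1,0,7,0,0,0,0.5]
    - [-0.1,0,8.3,0,0,0,0.5]
    - [-0.1,0,8.6,0,0,0,0.5]
    - [-0.1,0,8.8,0,0,0,0.5]
    - [-0.1,0,8.8,0,0,0,0.5]

```text
time: 22.45
tool_pos: [0.6197, -0.1436, 0.0282]
tool_rot: [3.139, 0.001, 1.57]
contact_force: [-0.4, -0.3, -2.8]
opening: 0.0615
grip_force: 40.0
```

Request:
play_rows:
  rows:
    - [0,0,0.1,0,0,0,0.5]
    - [0,0,0.2,0,0,0,0.5]
    - [0,0,0.25,0,0,0,0.5]
    - [0,0,0.25,0,0,0,0.5]
    - [0,0,0.25,0,0,0,0.77]
    - [0,0,0.25,0,0,0,0.77]
    - [0,0,0.25,0,0,0,0.77]
    - [0,0,-1,0,0,0,0.77]
    - [0,0,-4,0,0,0,0.77]
    - [0,0,-8,0,0,0,0.77]
    - [0,0,-9,0,0,0,0.77]
    - [0,0,-9,0,0,0,0.77]

```text
time: 23.65
tool_pos: [0.62, -0.1438, 0.1196]
tool_rot: [3.137, 0.002, 1.57]
contact_force: [0.1, 0.2, -1.0]
opening: 0.0706
grip_force: 0.0
```

```bash
python3 -c "
from h import *
go((.402,.339,.115,90))"
```

```text
t 23.6 pos [ 0.62   -0.1438  0.1196] rot [3.137e+00 2.000e-03 1.570e+00] q6 -0.35 F [ 0.1  0.2 -1. ] op 0.0706 gf 0.0
[ 48.3 -21.9   0.3] wz -0.00
```

Request:
play_rows:
  rows:
    - [48.3,-21.9,0.3,0,0,0,0.9]
    - [48.3,-21.9,0.3,0,0,0,0.9]
    - [48.3,-21.9,0.3,0,0,0,0.9]
    - [48.3,-21.9,0.3,0,0,0,0.9]
    - [48.3,-21.9,0.3,0,0,0,0.9]
    - [48.3,-21.9,0.3,0,0,0,0.9]
    - [48.3,-21.9,0.3,0,0,0,0.9]
    - [48.3,-21.9,0.3,0,0,0,0.9]
    - [48.3,-21.9,0.3,0,0,0,0.9]
    - [48.3,-21.9,0.3,0,0,0,0.9]
    - [48.3,-21.9,0.3,0,0,0,0.9]
    - [48.3,-21.9,0.3,0,0,0,0.9]
    - [48.3,-21.9,0.3,0,0,0,0.9]
    - [48.3,-21.9,0.3,0,0,0,0.9]
    - [48.3,-21.9,0.3,0,0,0,0.9]
    - [48.3,-21.9,0.3,0,0,0,0.9]

```text
time: 25.25
tool_pos: [0.4008, 0.3389, 0.1136]
tool_rot: [-3.141, 0.0, 1.568]
contact_force: [0.1, -0.7, 0.7]
opening: 0.0825
grip_force: 0.0
```

```bash
python3 -c "
from h import *
go((.402,.339,.021,90))
p,d=optics.read_camera('side'); cv2.imwrite('pics/s6.png',cv2.resize(p[170:430,120:440,::-1],(720,585)))"
```

```text
t 25.2 pos [0.4008 0.3389 0.1136] rot [-3.141  0.     1.568] q6 0.56 F [ 0.1 -0.7  0.7] op 0.0825 gf 0.0
[0.  0.1 9.3] wz -0.00
```

View pics/s6.png

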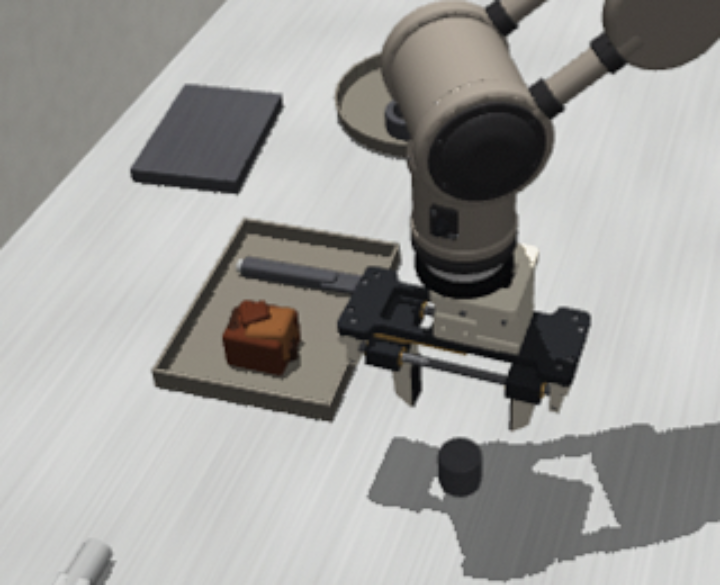

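The open fingers straddle the puck at crop (460,466), and the ring is visible in the round pan. I'll grasp the puck.

Request:
play_rows:
  rows:
    - [0,0.1,4,0,0,0,0.9]
    - [0,0.1,7.5,0,0,0,0.9]
    - [0,0.1,9,0,0,0,0.9]
    - [0,0.1,9.3,0,0,0,0.9]
    - [0,0.1,9.3,0,0,0,0.9]
    - [0,0.1,9.3,0,0,0,0.3]
    - [0,0.1,9.3,0,0,0,0.3]
    - [0,0.1,9.3,0,0,0,0.3]
    - [0,0.1,9.3,0,0,0,0.3]
    - [0,0.1,9.3,0,0,0,0.3]
    - [0,0.1,9.3,0,0,0,0.3]
    - [0,0.1,9.3,0,0,0,0.3]
    - [0,0.1,7.5,0,0,0,0.3]
    - [0,0.1,4,0,0,0,0.3]
    - [0,0.1,0,0,0,0,0.3]
    - [0,0.1,0,0,0,0,0.3]
    - [0,0.1,0,0,0,0,0.3]
  squeeze: 40

```text
time: 27.0
tool_pos: [0.4009, 0.3397, 0.1137]
tool_rot: [3.141, -0.0, 1.57]
contact_force: [-0.3, -0.6, -4.2]
opening: 0.0387
grip_force: 40.0
```

```bash
python3 -c "
from h import *
go((.581,-.228,.115,90))
p,d=optics.read_camera('top'); C=cloud('top',d); z=C[...,2]
s=np.s_[165:265,330:432]
m=((z[s]>.020)&(np.hypot(C[s][...,0]-.618,C[s][...,1]+.19)<.095)).astype(np.uint8)
n,l,st,ce=cv2.connectedComponentsWithStats(m)
for i in range(1,n):
  if st[i,4]>20: print(st[i,4], np.round(C[s][l==i].mean(0),4), np.round(C[s][l==i].min(0),3),np.round(C[s][l==i].max(0),3))
"
```

```text
t 27.0 pos [0.4009 0.3397 0.1137] rot [ 3.141 -0.     1.57 ] q6 0.56 F [-0.3 -0.6 -4.2] op 0.0387 gf 40.0
[-56.8  18.1  -0.1] wz -0.00
184 [ 0.649  -0.2237  0.0316] [ 0.634 -0.244  0.02 ] [ 0.667 -0.204  0.041]
255 [ 0.6162 -0.1431  0.0297] [ 0.586 -0.172  0.02 ] [ 0.646 -0.113  0.038]
```

Request:
play_rows:
  rows:
    - [-56.8,18.1,-0.1,0,0,0,0.3]
    - [-56.8,18.1,-0.1,0,0,0,0.3]
    - [-56.8,18.1,-0.1,0,0,0,0.3]
    - [-56.8,18.1,-0.1,0,0,0,0.3]
    - [-56.8,18.1,-0.1,0,0,0,0.3]
    - [-56.8,18.1,-0.1,0,0,0,0.3]
    - [-56.8,18.1,-0.1,0,0,0,0.3]
    - [-56.8,18.1,-0.1,0,0,0,0.3]
    - [-56.8,18.1,-0.1,0,0,0,0.3]
    - [-56.8,18.1,-0.1,0,0,0,0.3]
    - [-56.8,18.1,-0.1,0,0,0,0.3]
    - [-56.8,18.1,-0.1,0,0,0,0.3]
    - [-56.8,18.1,-0.1,0,0,0,0.3]
    - [-56.8,18.1,-0.1,0,0,0,0.3]
    - [-56.8,18.1,-0.1,0,0,0,0.3]
    - [-56.8,18.1,-0.1,0,0,0,0.3]
    - [-56.8,18.1,-0.1,0,0,0,0.3]
    - [-56.8,18.1,-0.1,0,0,0,0.3]

```text
time: 28.85
tool_pos: [0.5818, -0.2275, 0.1149]
tool_rot: [3.141, 0.0, 1.571]
contact_force: [-0.3, -0.1, -3.1]
opening: 0.0379
grip_force: 40.0
```

```bash
python3 -c "
from h import *
go((.581,-.228,.027,90))"
```

```text
t 28.9 pos [ 0.5818 -0.2275  0.1149] rot [3.141 0.    1.571] q6 -0.50 F [-0.3 -0.1 -3.1] op 0.0379 gf 40.0
[-0.1 -0.1  8.8] wz 0.00
```

Request:
play_rows:
  rows:
    - [-0.1,-0.1,4,0,0,0,0.3]
    - [-0.1,-0.1,7,0,0,0,0.3]
    - [-0.1,-0.1,8.3,0,0,0,0.3]
    - [-0.1,-0.1,8.6,0,0,0,0.3]
    - [-0.1,-0.1,8.8,0,0,0,0.3]
    - [-0.1,-0.1,8.9,0,0,0,0.3]
    - [-0.1,-0.1,8.9,0,0,0,0.3]

```text
time: 29.55
tool_pos: [0.5814, -0.2297, 0.027]
tool_rot: [3.14, 0.001, 1.57]
contact_force: [1.1, 0.7, -2.5]
opening: 0.0382
grip_force: 40.0
```

Request:
play_rows:
  rows:
    - [0,0,0.1,0,0,0,0.3]
    - [0,0,0.15,0,0,0,0.3]
    - [0,0,0.15,0,0,0,0.3]
    - [0,0,0.15,0,0,0,0.53]
    - [0,0,0.15,0,0,0,0.53]
    - [0,0,0.15,0,0,0,0.53]
    - [0,0,-1,0,0,0,0.53]
    - [0,0,-4,0,0,0,0.53]
    - [0,0,-8,0,0,0,0.53]
    - [0,0,-13,0,0,0,0.53]
    - [-19,-12,-18,0,0,0,0.53]
    - [-19,-12,-18,0,0,0,0.53]
    - [-19,-12,-18,0,0,0,0.53]
    - [-19,-12,-18,0,0,0,0.53]
    - [-19,-12,-18,0,0,0,0.53]
    - [-19,-12,-18,0,0,0,0.53]
    - [-19,-12,-18,0,0,0,0.53]
    - [-19,-12,-18,0,0,0,0.53]

```text
time: 31.35
tool_pos: [0.461, -0.418, 0.2058]
tool_rot: [-3.142, -0.001, 1.571]
contact_force: [0.4, 0.3, -0.1]
opening: 0.0486
grip_force: 0.0
```

```bash
python3 -c "
from h import *
go()
p,d=optics.read_camera('side'); q,e=optics.read_camera('top')
a=cv2.resize(p[170:370,180:400,::-1],(400,364)); b=cv2.resize(q[150:290,170:470,::-1],(800,373))[:,:]
cv2.imwrite('pics/f.png',np.hstack([a[:,:],cv2.resize(q[100:330,170:420,::-1],(396,364))])); cv2.imwrite('pics/f2.png',b)"
```

```text
t 31.4 pos [ 0.461  -0.418   0.2058] rot [-3.142e+00 -1.000e-03  1.571e+00] q6 -0.86 F [ 0.4  0.3 -0.1] op 0.0486 gf 0.0
```

View pics/f.png

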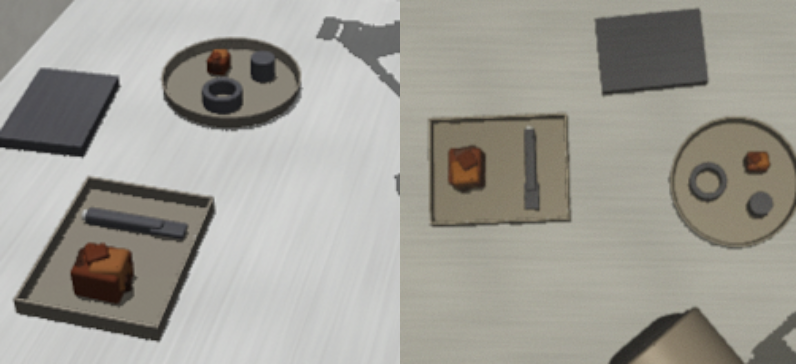

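View pics/f2.png

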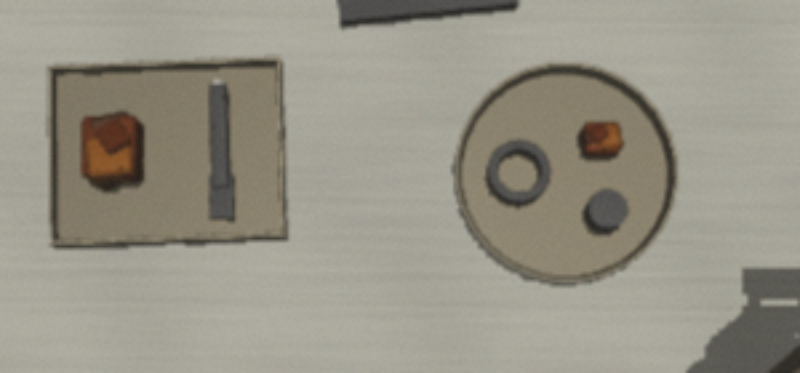

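In the top crop, the big ore at (112,150) and the chisel at (222,150) lie separately in the rectangular pan. The ring at (518,172) lies flat, the small ore is at (600,140), and the puck at (607,212) stands upright; all three are on the round pan floor, and the pans haven't moved. The arm is clear.

```bash
python3 -c "
from cell import robot
print(robot.hand_in())"
```

```text
the job is handed in; nothing more can be done
None
```

The job is handed in at about 31 s: the big ore and chisel are in the rectangular pan, and the small ore, flat ring and upright puck are in the round pan.

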